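# Set the regulating valve and lock it with its jam nut

### The job

Turn the black bar handle of the regulating valve until its red-marked end points along the white line on the base plate. Then run the brass hexagonal jam nut down the threaded stem and tighten it firmly against the lock washer, so that the setting is locked, without dragging the handle off the line. Leave the bottle, the tape roll and the bottle cap where they are.

Things in the scene. Friction and masses are not known exactly. Their poses are not given: they have to be found in the camera images.
- valve: Fixed regulating valve: dark steel base plate 112 x 84 x 10 mm (x, y, z) on the worktop; on it an aluminium body 52 x 44 mm, 40 mm high, with brass hose barbs out to y = +-50 mm at 25 mm height (18 mm thick). Origin: centre of the plate's underside. z is up, the common axis of boss, stem and nut; -x points along the white line.
- index_line (a point): Middle of the white index line painted on the base plate, 42 mm from the valve's vertical axis on its -x side; the line is 24 mm long and points at the axis.
- stem (a joint): Angle of the threaded stem and its bar handle (rad): 0 when the red end points along the white line, growing counterclockwise seen from above; starts at 0.5 to 1.3. It turns with about 0.33 N m and stays where left. The nut turns along with it when the handle is turned. A seated nut turned too hard (beyond about 0.6 N m) drags the stem round with it, clockwise.
- handle (a point): Centre of the black bar handle on top of the stem, on the valve's axis, 82 mm above the worktop. The bar is 34 mm long, 12 mm thick, 20 mm high (72 to 92 mm above the worktop); take it across its 12 mm. Its own axes: -x runs along the bar to the red end (17 mm from the axis), y across it, z up.
- jam_nut: Brass hexagonal jam nut on the stem below the handle: 40 mm across flats, 46 mm over corners, 14 mm high. Origin: centre of its underside, on the valve's axis; its x axis is square to one pair of flats, the others are at 60 and 120 degrees. Right-hand thread, 10 mm pitch (clockwise seen from above: down 1.59 mm per rad). Its underside starts 5 to 6.6 mm above the boss.
- spare_bottle: White sample bottle, 48 mm in diameter, 112 mm tall, standing beside the valve. Origin at the centre of its underside. Leave it alone.
- tape_roll: Roll of tan tape lying flat beside the valve, 68 mm in diameter, 19 mm high. Origin at the centre of its underside. Leave it alone.
- bottle_cap: Small white screw cap, 23 mm in diameter, 17 mm high, lying in front of the valve. Origin at the centre of its underside. Leave it alone.
- boss_top (a point): Centre of the top face of the round aluminium boss on the valve body, 36 mm in diameter, 46 mm above the worktop, on the valve's axis. On it lies the dark lock washer, 33 mm in diameter, that the nut seats on. The washer stands 0.6 to 3.4 mm proud of the boss, differently each time; so the nut meets it after 1 to 3.8 rad of turning.
- nut_mid (a point): Centre of the jam nut, 7 mm above its underside, the height to grip. Running free it takes about 0.1 N m. Once it bears on the washer the torque climbs by roughly 0.45 N m per rad (a sensor read at rest may show 0.2 less than while turning). It is tight from about 0.5 N m, some 0.9 rad after first touch; from about 0.6 N m the stem begins to creep round with it: then stop. It stays where left.

How it is judged (in metres and radians):
On the way:
1. the handle's red end is on the white line (within 0.14 rad) while the nut is still loose (value of joint stem between -0.14 and 0.14 rad and contact force between jam_nut and anything else below 5 N), for 0.2 s.
At the end, for the whole second after the job is handed in: The released jam nut stays clamped on the lock washer with more than 105 N (reached with about 0.5 N m on the nut), and the handle's red end is within 0.14 rad (8 degrees) of the white line (contact force between jam_nut and anything else above 105 N and value of joint stem between -0.14 and 0.14 rad); the robot touches nothing.
It fails at once if the bottle, the tape roll or the cap is moved more than 20 mm (distance of any of spare_bottle, tape_roll, bottle_cap from where it was at the start of the episode above 0.02 m).
It also fails if it takes over 72 s, if anything falls off the work surface, if the arm or the gripper's body presses on something with over 40 N, if the wrist force passes 120 N, or if a joint passes its speed limit or range.

### The arm

A 6-joint arm with a two-finger parallel gripper is mounted at the origin on a cart in front of the work surface, level with it; the furniture and walls round the work are solid. World frame = base frame: x ahead of the robot, y to its left, z up, the work surface at z = 0. Lengths are in mm, angles in rad, forces in N, time in s.
With the tool pointing down it reaches from about 350 to 775 mm from the base axis. Payload 7.3 kg.
Tool frame: the origin (TCP) lies between the finger pads; the fingertips stand 25 mm ahead of it and the grasp point (between the pads) lies 6 mm ahead of it; z points along the fingers, y is the direction in which the jaws open and shut (so a half turn about z gives the same grasp; the last joint's range is limited). The gripper opens to 92 mm and grips with 3 to 60 N. Pads are 19 mm wide; open, the fingers measure 130 mm over their backs; the gripper's body (75 mm by 190 mm) begins 47 mm behind the grasp point.
Start: joints at [1.124, 0.342, 1.524, -0, 1.275, -0.146], TCP at [155.533, 501.45, 251.741] pointing down, gripper open.
Joint ranges: [-2.53, 2.53], [-0.77, 2.02], [0.04, 2.7], [-1, 4.14], [0.28, 2.66], [-3.11, 3.11]. Speed limits (rad/s): [2.57, 2.57, 3.14, 3.14, 3.14, 3.14].

### API

Orientations are given as [roll, pitch, yaw] about the fixed x, y, z axes, in that order (R = Rz(yaw) Ry(pitch) Rx(roll)).
In Python, from plant import get_obs, capture, calibration, close_job gives the robot as it stands. The module is installed in compiled form; this text tells all that it offers.
- The arm moves only by the shell command python3 -m jog 'ROWS'. ROWS is JSON, one flat list of numbers, 5 for each row, row after row: the closure, from 0 (fully open) to 1 (shut), then the shift along the tool's x, y, z in mm, then the turn about the tool's z in degrees. In form: [fingers, tx, ty, tz, yaw, fingers, tx, ty, tz, yaw, ...]. A call has 1 to 5 rows; each row shifts and turns the pose as measured when the row begins, along the tool's axes as they then stand; what a row does not reach is not made up. A row lasts 1/10 s, in which the tool goes at most 50 mm and 8.59 degrees, less where a joint would pass 70% of its speed; a pose out of reach is approached as far as the arm can. A call is refused whole if a number of a shift passes 50 or a number of a turn 8.59, either way. A call with a gripper value outside its range is refused whole. The fingers move at their own pace and stop on an object; the grip force is fixed at half the most. Time passes only in rows, so rows that do not move let the fingers close. It gives the time, the measured TCP pose, the force and the opening at its end, in the units of the state.
- get_obs(): the state, without advancing time (a new reading comes with each control period).
- capture(name): name is "scene" or "side" or "wrist"; returns (picture, depth): 480x640x3 uint8, red, green, blue; 480x640 float32, mm along the optical axis (not along the pixel's ray), 0 where there is no reading.
- calibration(name): a dict with "fovy" (degrees; the focal length in pixels is half the picture's height over the tangent of half this angle, whatever the lens; pixels are square), "cx", "cy" (the principal point, pixels), "k1" (the pictures are not rectified: a ray, as slopes to the right and down, at radius r is drawn at 1 + k1 r^2 times it, then the intrinsics apply), "R" (3x3) and "t" (3): a world point X has camera coordinates R X + t. Camera axes: x right, y down, z forward; pixel columns grow to the right and rows downward; lengths in mm; the calibration is good to about 2 mm. A picture is of the moment at which its call begins: read the wrist's pose just before it. calibration takes no time and is no camera call; for the wrist camera it gives the pose at the moment of the call.
- close_job(): hands the job in, once; it reports no verdict.
The state is a dict: "time": time; "joint_positions": joint angles; "dq": joint speeds; "tau": joint torques, N m; "tool_pos": TCP position; "tcp_rot": TCP orientation; "contact_force": force on the tool from outside, world axes, zero at the start; "moment": the same for the moment, N m; "grip_width": finger opening in mm.
Only numpy, scipy, OpenCV 4.12 (cv2) and the standard library are available. Lean on these libraries where they do the work, as an engineer would, in place of code of your own. Each camera call takes 0.05 s, during which the arm holds its last target.

## Working session

There is one attempt and no reset: what is moved stays moved. The work goes in short steps, Python scripts to look and compute and a shell command to move; the robot and the scene stay as the last step left them, time stands still between calls to the robot, and variables do not carry over. Pictures are saved under pics/ and viewed, and the job is handed in when it is done.

```bash
mkdir -p pics
python3 - <<'E'
from plant import *
import cv2
for n in("scene","side","wrist"):
    p,d=capture(n); cv2.imwrite(f"pics/{n}0.png",p[:,:,::-1]); c=calibration(n); print(n,c)
o=get_obs();print(o)
E
```

```text
scene {'fovy': 45.35686783945997, 'cx': 322.96655490169303, 'cy': 242.93109370326914, 'k1': -0.15766408934078663, 'R': array([[ 0.76462511, -0.64440679,  0.00939849],
       [-0.47360716, -0.57173255, -0.66993891],
       [ 0.4370866 ,  0.50780093, -0.74235673]]), 't': array([-486.41958914,  219.82156001,  875.86143718])}
side {'fovy': 57.89171690746729, 'cx': 325.93168852331394, 'cy': 244.65743184732415, 'k1': -0.0838747400756407, 'R': array([[ 0.54274945,  0.83988417, -0.00419705],
       [ 0.34627628, -0.22831751, -0.90992519],
       [-0.76519002,  0.49240806, -0.41475117]]), 't': array([-142.24497826, -105.17118027, 1318.6461209 ])}
wrist {'fovy': 58.563742696981954, 'cx': 318.7953772124395, 'cy': 237.8912168945303, 'k1': -0.04640008112429945, 'R': array([[ 0.29549732,  0.95534195, -0.00175719],
       [ 0.92628299, -0.2860579 ,  0.24529716],
       [ 0.23384001, -0.07411231, -0.96944634]]), 't': array([-524.57277939,  -32.14848301,  389.16865447])}
{'time': 0.15, 'joint_positions': array([ 1.12401657e+00,  3.42593513e-01,  1.52471669e+00,  2.53512178e-06,
        1.27540505e+00, -1.46015160e-01]), 'dq': array([-0.00032854, -0.00240773, -0.00365727, -0.00134781, -0.00144361,
        0.00064702]), 'tau': array([ 1.43127905e-03, -4.31465292e+01, -2.44358236e+01,  7.19350646e-02,
        5.36066783e-02, -7.32773083e-05]), 'tool_pos': array([155.4117766 , 501.21727019, 251.21683323]), 'tcp_rot': array([-3.14048236e+00, -1.65732647e-04,  2.84082722e+00]), 'contact_force': array([-0.34156489, -0.58259891, -0.56422804]), 'moment': array([-0.03462143, -0.00753016,  0.00675041]), 'grip_width': 91.92642538951857}
```

View pics/scene0.png

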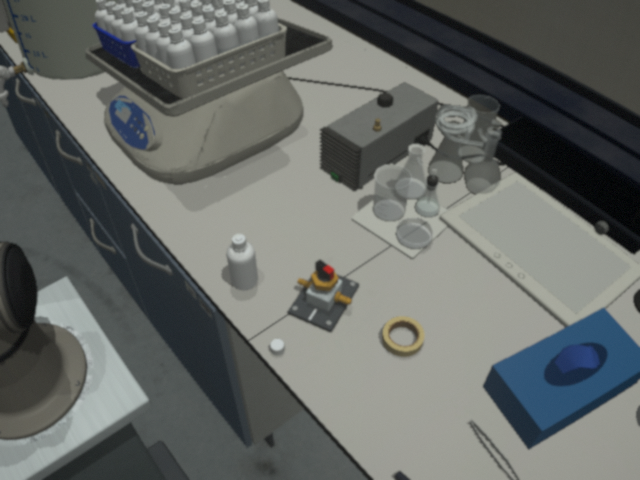

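View pics/side0.png

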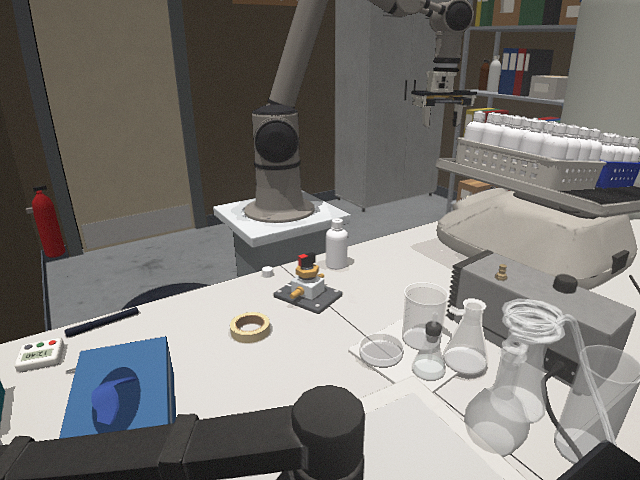

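View pics/wrist0.png

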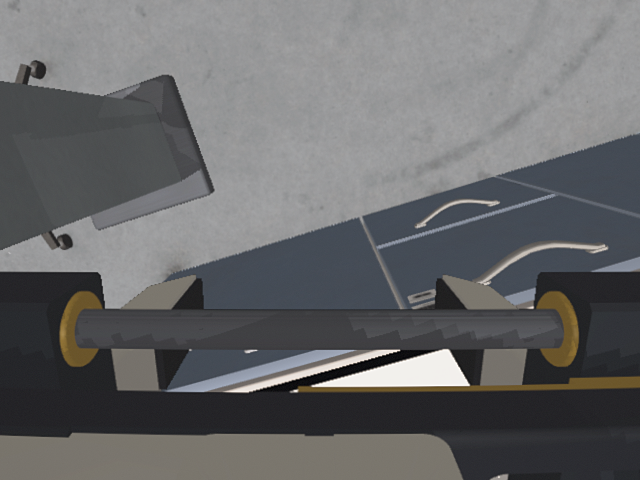

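The scene picture shows the valve at about (323,292), the bottle at (242,265), the tape at (403,336) and the cap at (277,346). I'll enlarge around the valve.

```bash
cat > h.py <<'E'
from plant import *
import cv2, numpy as np
def K(c):
    f=240/np.tan(np.radians(c["fovy"]/2)); return f
def ray(c,u,v):
    f=K(c); x=(u-c["cx"])/f; y=(v-c["cy"])/f
    a,b=x,y
    for _ in range(30):
        r2=a*a+b*b; a=x/(1+c["k1"]*r2); b=y/(1+c["k1"]*r2)
    return np.array([a,b,1.])
def onz(c,u,v,z):
    R,t=c["R"],c["t"]; o=-R.T@t; d=R.T@ray(c,u,v); return o+d*(z-o[2])/d[2]
def proj(c,X):
    p=c["R"]@np.asarray(X,float)+c["t"]; a,b=p[:2]/p[2]; r2=a*a+b*b; s=1+c["k1"]*r2; f=K(c)
    return np.array([c["cx"]+f*a*s,c["cy"]+f*b*s])
def crop(n,u0,v0,u1,v1,k,name,p=None):
    if p is None: p,_=capture(n)
    q=cv2.resize(p[v0:v1,u0:u1],None,fx=k,fy=k,interpolation=cv2.INTER_CUBIC); cv2.imwrite("pics/"+name,q[:,:,::-1])
E
python3 - <<'E'
import cv2
for n,(a,b,c,d) in {"scene":(260,240,360,340),"side":(260,240,350,315)}.items():
    p=cv2.imread(f"pics/{n}0.png")[b:d,a:c]; k=6 if n=="scene" else 8
    cv2.imwrite(f"pics/{n}0c.png",cv2.resize(p,None,fx=k,fy=k,interpolation=cv2.INTER_CUBIC))
E
```

```text
(no output)
```

View pics/scene0c.png

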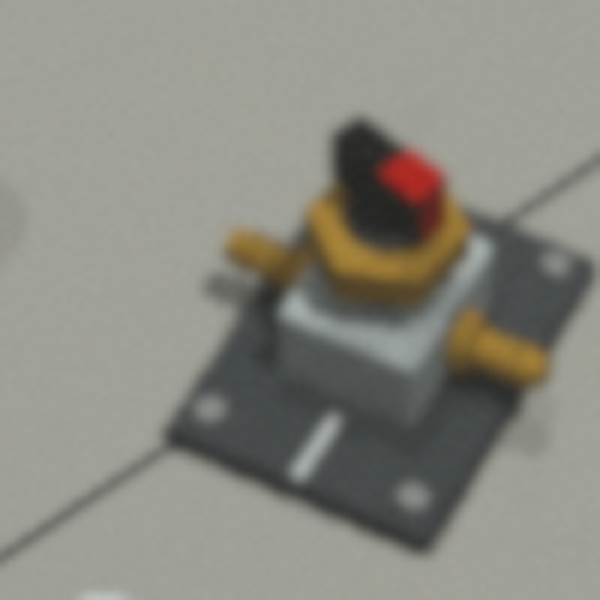

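View pics/side0c.png

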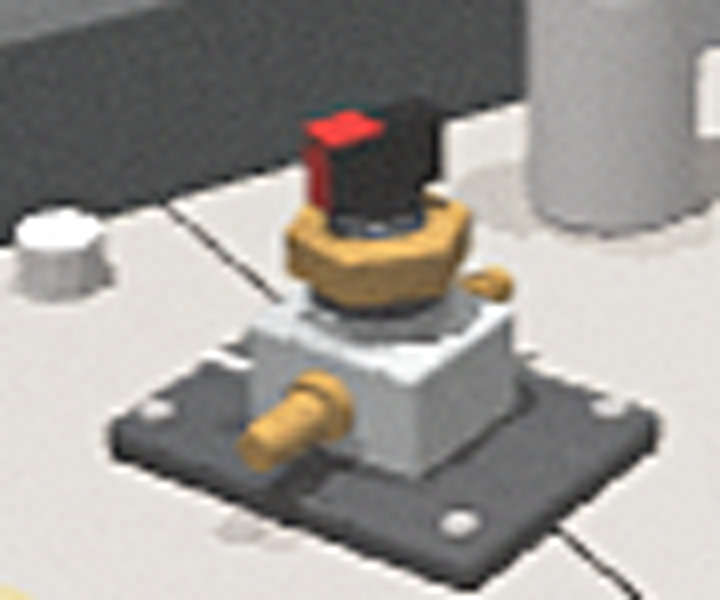

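The scene crop shows plate corners near (170,432), (425,540), (592,262) in crop pixels, with the line from (335,415) to (297,478). The red end points to the right, roughly 1 rad off the line.

Run:
```python
from h import *
from scipy.optimize import least_squares
cs=calibration("scene"); cd=calibration("side")
S=lambda x,y:(260+(x+.5)/6-.5,240+(y+.5)/6-.5); D=lambda x,y:(260+(x+.5)/8-.5,240+(y+.5)/8-.5)
obs=[(cs,S(170,432),(-56,42,10)),(cs,S(425,540),(-56,-42,10)),(cs,S(592,265),(56,-42,10)),(cs,S(335,415),(-30,0,10)),(cs,S(297,478),(-54,0,10)),
(cd,D(112,435),(-56,-42,10)),(cd,D(470,570),(56,-42,10)),(cd,D(657,428),(56,42,10))]
def res(p,only=None):
    x,y,a=p;c,s=np.cos(a),np.sin(a);r=[]
    for cam,uv,q in obs:
        if only is None or cam is only: r+=list(proj(cam,(x+c*q[0]-s*q[1],y+s*q[0]+c*q[1],q[2]))-uv)
    return np.array(r)
for o in(None,cs,cd):
    f=least_squares(res,[*onz(cs,323,292,20)[:2],0],args=(o,)); print(f.x,np.round(f.fun,1))
x,y,a=least_squares(res,[*onz(cs,323,292,20)[:2],0]).x
# handle: red top center & black end in scene, z=92
for c,pts in((cs,[S(410,176),S(358,122)]),(cd,[D(345,128),D(425,102)])):
    for u in pts:
        w=onz(c,*u,92)-[x,y,92]; print(w, np.arctan2(w[1],w[0]))
for n,u,z in(("cap",(277,340),17),("tape",(403,332),19),("bottle",(238,238),112)): print(n,onz(cs,*u,z))
```

```text
[ 4.81065040e+02 -1.85659342e+02  4.00343183e-01] [-1.6 -0.9  0.6  0.4  1.2 -1.5  0.2  0.1 -0.1  0.1 -2.  -0.3 -0.2  0.4
  0.8 -1.4]
[ 4.80567932e+02 -1.86048824e+02  4.02606897e-01] [-1.7 -0.5  0.6  0.7  1.1 -1.3  0.1  0.4 -0.2  0.4]
[ 4.82485664e+02 -1.85087381e+02  3.85060316e-01] [-1.4 -0.4 -0.1  0.7  1.5 -0.9]
[ 0.20071928 -9.0787514   0.        ] -1.5486912400508557
[ 1.64420586 14.28529939  0.        ] 1.456202824341295
[-2.49839372 -6.08255917  0.        ] -1.9605330015073603
[-4.29351694 17.12046306  0.        ] 1.8165115672227712
cap [ 363.50019659 -208.86228659   17.        ]
tape [ 528.79750504 -328.73819802   19.        ]
bottle [399.58111517 -63.66635667 112.        ]
```

Run:
```python
from h import *
cs=calibration("scene"); p,d=capture("scene")
def pt(u,v):
    z=float(d[v,u]); return np.round(cs["R"].T@(ray(cs,u,v)*z-cs["t"]))
for u,v in[(180,165),(140,150),(120,130),(100,60),(165,100),(178,45),(130,75),(330,45),(90,50),(340,165),(240,245),(403,322),(277,341)]: print((u,v),pt(u,v))
```

```text
(180, 165) [447. 224.  56.]
(140, 150) [405. 317.  60.]
(120, 130) [401. 402.  66.]
(100, 60) [433. 515. 176.]
(165, 100) [448. 232. 207.]
(178, 45) [492. 229. 305.]
(130, 75) [451. 396. 185.]
(330, 45) [811. 188. 209.]
(90, 50) [446. 614. 156.]
(340, 165) [695.  17.  55.]
(240, 245) [398. -70. 102.]
(403, 322) [ 546. -313.   13.]
(277, 341) [ 363. -209.   15.]
```

The shaker and tray occupy x > 400, y > 200. The direct path stays clear of them, so I'm driving over with the yaw kept.

```bash
python3 -m jog '[0,-33,-36,0,0,0,-33,-36,0,0,0,-33,-36,0,0,0,-33,-36,0,0,0,-33,-36,0,0]'; python3 -m jog '[0,-33,-36,0,0,0,-33,-36,0,0,0,-33,-36,0,0,0,-33,-36,0,0,0,-33,-36,0,0]'
```

```text
time: 0.7
tool_pos: [260.3, 278.3, 249.4]
tcp_rot: [-3.141, -0.001, 2.851]
contact_force: [1.3, 0.7, -0.5]
grip_width: 91.3
time: 1.2
tool_pos: [367.4, 52.1, 250.3]
tcp_rot: [3.14, 0.003, 2.853]
contact_force: [1.4, 0.9, -0.4]
grip_width: 91.6
```

```bash
python3 -m jog '[0,-33,-36,0,0,0,-33,-36,0,0,0,-33,-36,0,0,0,-33,-36,0,0,0,-25,-28,0,0]'; python3 -m jog '[0,0,0,0,8.5,0,0,0,0,8.5,0,0,0,0,8.5,0,0,0,0,8.5,0,0,0,0,8.5]'; python3 -m jog '[0,0,0,0,8.5,0,0,0,0,8.5,0,0,0,0,8.5,0,0,0,0,8.5,0,0,0,0,8.5]'
```

```text
time: 1.7
tool_pos: [469.3, -165.8, 250.8]
tcp_rot: [3.14, 0.005, 2.849]
contact_force: [-0.5, 0.3, 0.2]
grip_width: 91.9
time: 2.2
tool_pos: [470.4, -172.4, 248.4]
tcp_rot: [3.139, 0.001, 2.094]
contact_force: [0.8, 0.6, -0.4]
grip_width: 91.9
time: 2.7
tool_pos: [469.8, -172.2, 247.3]
tcp_rot: [3.142, -0.002, 1.344]
contact_force: [0.1, 0.6, -0.4]
grip_width: 91.8
```

Run:
```python
from h import *
o=get_obs();print(o["tool_pos"],o["tcp_rot"],o["joint_positions"]); c=calibration("wrist")
p,d=capture("wrist"); cv2.imwrite("pics/w1.png",p[:,:,::-1]); print(proj(c,(481,-186,92)))
np.savez("w1.npz",**c)
```

```text
[ 469.80362076 -172.17143838  247.29832524] [ 3.14157616e+00 -2.15289351e-03  1.34446790e+00] [-0.50579564  0.30089265  1.59694475  0.00218956  1.24433398 -0.28016997]
[337.46201784 243.39483372]
```

View pics/w1.png

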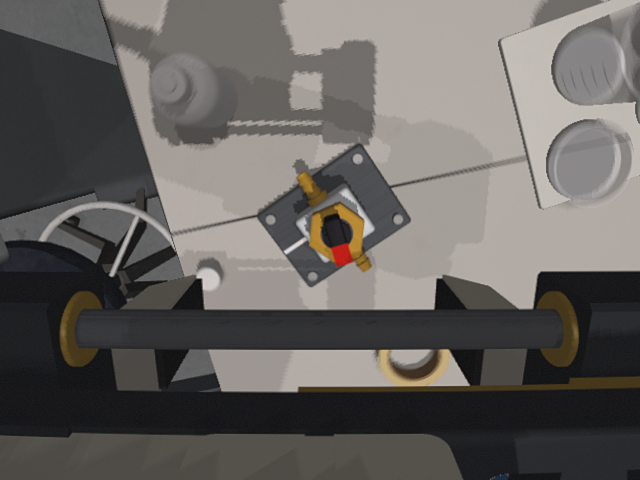

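The wrist view shows the whole valve, with the plate at about (335,215), the red end at (342,255) and the line near (295,243). I'll enlarge it.

Run:
```python
import cv2
p=cv2.imread("pics/w1.png")[140:290,250:420]
cv2.imwrite("pics/w1c.png",cv2.resize(p,None,fx=4.5,fy=4,interpolation=cv2.INTER_CUBIC) if 0 else cv2.resize(p,None,fx=4,fy=4,interpolation=cv2.INTER_CUBIC))
```

```text
(no output)
```

View pics/w1c.png

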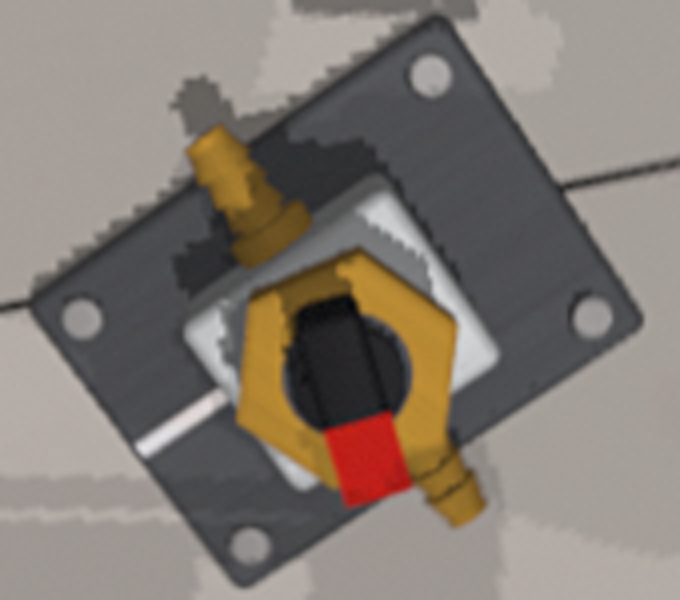

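```bash
cat > fit.py <<'E'
from h import *
from scipy.optimize import least_squares
def fit(c,obs,x0=(481,-186,.4)):
    def res(p):
        x,y,a=p;co,s=np.cos(a),np.sin(a)
        return np.concatenate([proj(c,(x+co*q[0]-s*q[1],y+s*q[0]+co*q[1],q[2]))-uv for uv,q in obs])
    f=least_squares(res,x0,loss="soft_l1"); return f.x,f.fun
E
python3 - <<'E'
from fit import *
c=dict(np.load("w1.npz"))
W=lambda x,y:np.array((250+(x+.5)/4-.5,140+(y+.5)/4-.5))
obs=[(W(437,14),(56,42,10)),(W(641,322),(56,-42,10)),(W(243,586),(-56,-42,10)),(W(33,298),(-56,42,10)),(W(143,450),(-54,0,10))]
x,r=fit(c,obs); print(x,np.round(r,1))
P=lambda a,b,z:onz(c,*W(a,b),z)[:2]
f1,f2=P(345,505,92),P(412,490,92); print("red end mid",(f1+f2)/2,"across",np.degrees(np.arctan2(*(f2-f1)[::-1])),np.linalg.norm(f2-f1))
s1,s2=P(325,428,92),P(390,412,92); d=(f1+f2)/2-(s1+s2)/2; print("dir",np.arctan2(d[1],d[0]))
m=(f1+f2)/2; print("red from axis",m-x[:2],np.arctan2(*(m-x[:2])[::-1]))
# nut top corners z~66
for q in[(358,250),(455,322),(440,452),(340,488),(237,420),(252,297)]:
    w=P(*q,66)-x[:2]; print("nut",w,np.hypot(*w),np.degrees(np.arctan2(w[1],w[0])))
print("w/o plate nut centre",np.mean([P(*q,66) for q in[(455,322),(237,420)]],axis=0))
E
```

```text
[ 4.81731141e+02 -1.84502605e+02  3.89207398e-01] [ 1.3 -2.6  3.2 -0.1 -0.3  2.6 -3.1  1.4 -0.6 -0.5]
red end mid [ 482.4584798  -201.78353625] across 0.3170728807400466 12.112591204292215
dir -1.5294034445496303
red from axis [  0.72733899 -17.2809309 ] -1.5287320448346358
nut [ 6.80999886 22.1979783 ] 23.21909397748199 72.9447907042463
nut [21.65019609  4.80520493] 22.1770373349686 12.5138021694733
nut [ 13.80929677 -19.42292671] 23.831633580249356 -54.58796490464053
nut [ -6.37299902 -22.17825481] 23.07574707275928 -106.03218971994032
nut [-22.56362064  -4.58521049] 23.024793842762534 -168.51319221401997
nut [-14.38015574  17.95002196] 22.99982972312814 128.69898208831702
w/o plate nut centre [ 481.27442854 -184.39260814]
```

Stem is at about +1.22 rad, the axis at (481.5,-184.5), line bearing 0.389, and nut corners at 12° mod 60. I'll align over the handle.

```bash
python3 -m jog '[0,-14,9,20,-7.7,0,0,0,40,-7.7,0,0,0,0,0]'
```

```text
time: 3.05
tool_pos: [476.1, -188.3, 186.7]
tcp_rot: [3.139, -0.001, 1.622]
contact_force: [-1.9, 0.5, 0.5]
grip_width: 91.8
```

```bash
python3 -m jog '[0.4,3.5,5.6,30,0,0.4,0,0,30,0,0.4,0,0,0,0]'
python3 - <<'E'
from h import *
o=get_obs();print(o["tool_pos"],o["tcp_rot"],o["grip_width"]); c=calibration("wrist")
p,d=capture("wrist"); cv2.imwrite("pics/w2.png",p[:,:,::-1]); np.savez("w2.npz",**c)
E
```

```text
time: 3.35
tool_pos: [483.7, -185.4, 129.2]
tcp_rot: [3.135, 0.002, 1.617]
contact_force: [-1.0, 0.8, -0.2]
grip_width: 72.2
[ 483.7498503  -185.39280218  129.18930521] [3.13496323e+00 1.57333185e-03 1.61714230e+00] 72.15846800429742
```

View pics/w2.png

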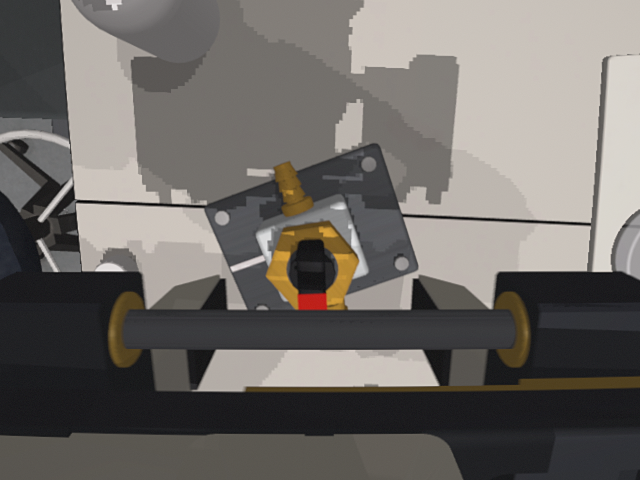

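The bar is vertical in the image at u≈313 (centre 319), so the tool is about 2 mm off in y. Correcting, descending and closing.

```bash
python3 -m jog '[0.4,0.9,-2.2,15,0,0.4,0,0,14,0,0.4,0,0,0,0]'; python3 -m jog '[0.7,0,0,5,0,0.7,0,0,0,0,0.7,0,0,0,0,0.7,0,0,0,0]'
```

```text
time: 3.7
tool_pos: [486.6, -187.1, 109.0]
tcp_rot: [3.123, 0.009, 1.615]
contact_force: [-0.3, -0.2, 0.7]
grip_width: 55.4
time: 4.1
tool_pos: [489.1, -188.5, 109.3]
tcp_rot: [3.117, 0.013, 1.614]
contact_force: [-6.3, -1.6, -4.5]
grip_width: 29.6
```

Run:
```python
from h import *
o=get_obs();print({k:np.round(v,3) for k,v in o.items()})
for n in("scene","wrist","side"):
    p,d=capture(n); cv2.imwrite(f"pics/{n}3.png",p[:,:,::-1])
o=get_obs();print({k:np.round(v,3) for k,v in o.items()})
```

```text
{'time': np.float64(4.1), 'joint_positions': array([-0.515,  0.488,  1.737,  0.003,  0.889, -0.561]), 'dq': array([-0.004, -0.004,  0.013, -0.017,  0.03 ,  0.   ]), 'tau': array([ 7.3400e-01, -4.6150e+01, -2.1153e+01,  5.9800e-01, -1.0520e+00,
        3.1000e-02]), 'tool_pos': array([ 489.056, -188.494,  109.293]), 'tcp_rot': array([3.117, 0.013, 1.614]), 'contact_force': array([-6.291, -1.552, -4.526]), 'moment': array([-0.286,  1.033, -0.013]), 'grip_width': np.float64(29.55)}
{'time': np.float64(4.25), 'joint_positions': array([-0.516,  0.488,  1.738,  0.002,  0.89 , -0.561]), 'dq': array([-0.003,  0.001,  0.001,  0.002, -0.001, -0.001]), 'tau': array([  1.609, -43.772, -20.434,   1.001,  -1.334,   0.058]), 'tool_pos': array([ 488.233, -188.484,  108.871]), 'tcp_rot': array([3.119, 0.013, 1.614]), 'contact_force': array([-6.048, -1.138,  3.925]), 'moment': array([-0.323,  1.067,  0.064]), 'grip_width': np.float64(27.708)}
```

View pics/scene3.png

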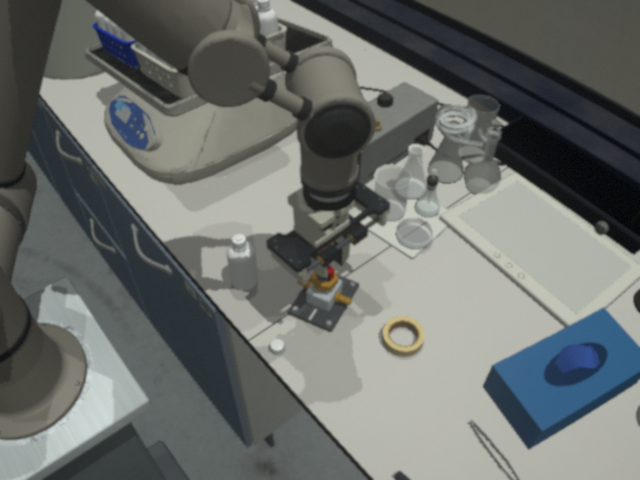

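View pics/side3.png

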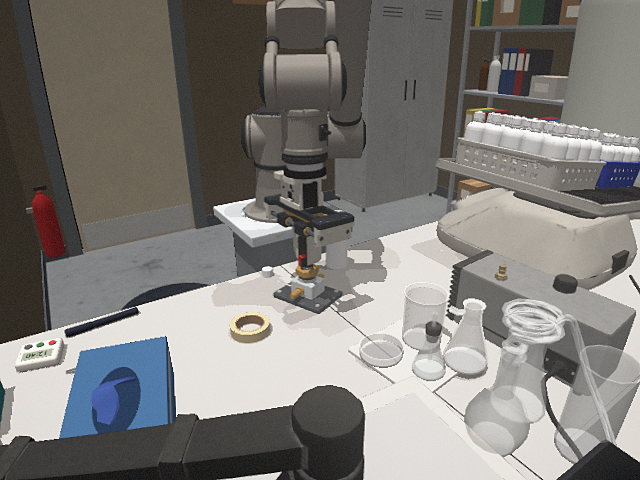

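View pics/wrist3.png

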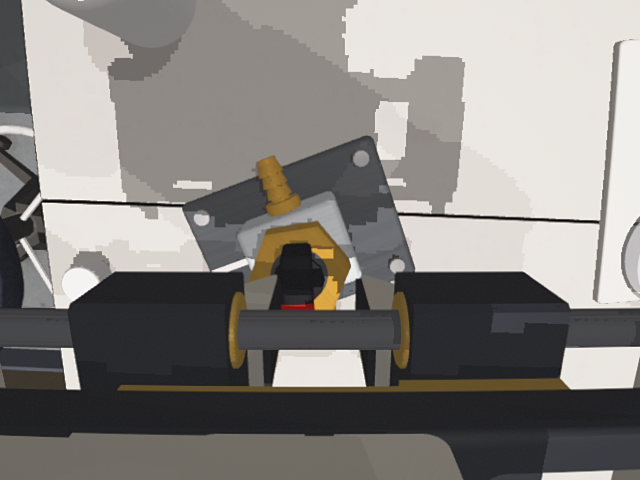

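The bar is at u≈297 while the fingers are centred on 319. The tool drifted +x during descent, so the left finger is touching the bar. I'll back up, open a little and re-centre.

```bash
python3 -m jog '[0.5,2,-7,0,0]'; python3 -m jog '[0.5,0,0,0,0]';python3 -m jog '[0.5,0,0,0,0]'; python3 -m jog '[0.5,0,0,0,0]'
```

```text
time: 4.35
tool_pos: [481.7, -187.0, 108.9]
tcp_rot: [3.117, 0.013, 1.614]
contact_force: [-0.2, 0.1, -0.5]
grip_width: 32.0
time: 4.45
tool_pos: [481.0, -186.7, 108.8]
tcp_rot: [3.118, 0.013, 1.614]
contact_force: [0.5, -1.0, 0.0]
grip_width: 39.5
time: 4.55
tool_pos: [481.2, -186.7, 108.9]
tcp_rot: [3.117, 0.013, 1.614]
contact_force: [0.5, 0.3, 0.2]
grip_width: 44.5
time: 4.65
tool_pos: [481.4, -186.6, 108.9]
tcp_rot: [3.116, 0.013, 1.614]
contact_force: [0.4, 0.1, 0.6]
grip_width: 45.7
```

```bash
python3 -m jog '[0.5,2,0,7,0]'; python3 -m jog '[0.5,0,0,7,0]'; python3 -m jog '[0.5,0,0,0,0]'
```

```text
time: 4.75
tool_pos: [482.3, -185.1, 102.4]
tcp_rot: [3.114, 0.014, 1.613]
contact_force: [-0.2, 0.0, 0.1]
grip_width: 45.8
time: 4.85
tool_pos: [482.5, -184.9, 94.9]
tcp_rot: [3.114, 0.014, 1.613]
contact_force: [-0.4, -0.8, -0.3]
grip_width: 45.9
time: 4.95
tool_pos: [482.1, -184.6, 93.7]
tcp_rot: [3.116, 0.013, 1.614]
contact_force: [1.4, 0.3, 0.7]
grip_width: 46.1
```

Well placed at (482.1,-184.6,93.7). Closing.

```bash
python3 -m jog '[1,0,-0.5,0,0,1,0,0,0,0,1,0,0,0,0]'; python3 -m jog '[1,0,0,0,0,1,0,0,0,0]';  python3 -m jog '[1,0,0,0,0]'
```

```text
time: 5.25
tool_pos: [481.5, -184.5, 93.0]
tcp_rot: [3.116, 0.012, 1.614]
contact_force: [-0.1, -0.1, 0.8]
grip_width: 26.4
time: 5.45
tool_pos: [480.1, -184.5, 92.9]
tcp_rot: [3.12, 0.012, 1.614]
contact_force: [-2.8, -0.6, 0.7]
grip_width: 16.0
time: 5.55
tool_pos: [480.1, -184.6, 93.0]
tcp_rot: [3.119, 0.012, 1.614]
contact_force: [0.8, 0.4, 0.1]
grip_width: 15.5
```

```bash
python3 -m jog '[1,0,0,0,0,1,0,0,0,0]'
python3 - <<'E'
from h import *
o=get_obs();print({k:np.round(v,3) for k,v in o.items()})
p,d=capture("wrist"); cv2.imwrite("pics/w4.png",p[:,:,::-1])
E
```

```text
time: 5.75
tool_pos: [480.1, -184.5, 93.0]
tcp_rot: [3.119, 0.012, 1.614]
contact_force: [-1.0, -0.2, -0.9]
grip_width: 15.6
{'time': np.float64(5.75), 'joint_positions': array([-0.517,  0.499,  1.777,  0.002,  0.841, -0.562]), 'dq': array([ 0.   ,  0.   , -0.001,  0.001, -0.002, -0.001]), 'tau': array([ 4.3800e-01, -4.5144e+01, -1.8818e+01,  3.3000e-01, -3.5800e-01,
        2.5000e-02]), 'tool_pos': array([ 480.119, -184.519,   92.981]), 'tcp_rot': array([3.119, 0.012, 1.614]), 'contact_force': array([-1.009, -0.22 , -0.935]), 'moment': array([-0.183,  0.302,  0.001]), 'grip_width': np.float64(15.628)}
```

View pics/w4.png

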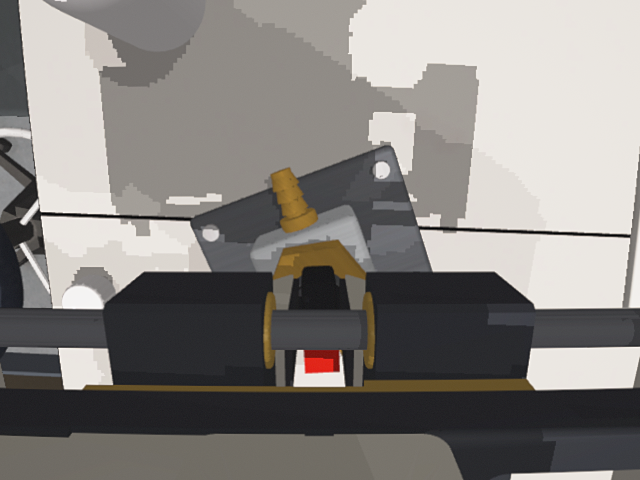

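Gripped (15.6 mm reading, bar between the pads). Turning clockwise.

```bash
python3 -m jog '[1,0,0,0,8,1,0,0,0,8,1,0,0,0,8]'; python3 -c "
from plant import *;o=get_obs();print(o['moment'],o['tau'][5])"
```

```text
time: 6.1
tool_pos: [480.2, -184.5, 93.0]
tcp_rot: [3.116, 0.002, 1.185]
contact_force: [-1.4, 0.4, 0.4]
grip_width: 15.5
[-0.2078967   0.32044759  0.39528502] -1.595805510878563
```

```bash
python3 -m jog '[1,0,0,0,8,1,0,0,0,8,1,0,0,0,8,1,0,0,0,8]'; python3 -m jog '[1,0,0,0,8,1,0,0,0,5,1,0,0,0,0]'
```

```text
time: 6.5
tool_pos: [480.3, -184.5, 93.0]
tcp_rot: [3.119, -0.011, 0.606]
contact_force: [-0.3, -0.7, 0.1]
grip_width: 15.4
time: 6.8
tool_pos: [480.3, -184.6, 93.0]
tcp_rot: [3.121, -0.016, 0.37]
contact_force: [-0.3, -1.4, -0.1]
grip_width: 15.3
```

```bash
python3 -m jog '[0,0,0,0,0,0,0,0,0,0,0,0,0,0,0,0,0,0,-40,0,0,0,0,-40,0]'; python3 -m jog '[0,0,0,-40,0,0,0,0,-30,0,0,0,0,0,0]';python3 - <<'E'
from h import *
o=get_obs();print(o["tool_pos"],o["tcp_rot"],o["joint_positions"]); c=calibration("wrist")
p,d=capture("wrist"); np.savez("w5.npz",**c); q=proj(c,(481.5,-184.5,70)); print(q); cv2.imwrite("pics/w5.png",p[:,:,::-1])
u,v=int(q[0])-80,int(q[1])-70; print(u,v); crop(0,u,v,u+160,v+140,4,"w5c.png",p)
E
```

```text
time: 7.3
tool_pos: [476.9, -182.2, 170.2]
tcp_rot: [3.129, -0.01, 0.376]
contact_force: [0.7, -0.9, -0.1]
grip_width: 51.1
time: 7.6
tool_pos: [477.7, -182.3, 248.2]
tcp_rot: [3.122, -0.017, 0.378]
contact_force: [-0.1, 0.5, -0.1]
grip_width: 75.1
[ 477.67076585 -182.32284744  248.20411838] [ 3.12208954 -0.01710487  0.37844053] [-5.15257098e-01  3.06195990e-01  1.58697294e+00  1.18052466e-03
  1.22250716e+00  6.76876989e-01]
[318.00561121 222.04040289]
238 152
```

View pics/w5c.png

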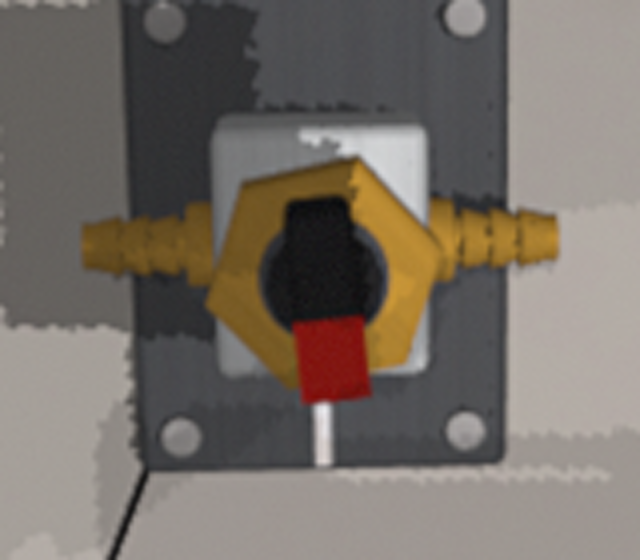

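```bash
cat > m.py <<'E'
from fit import *
c=dict(np.load("w5.npz"))
W=lambda x,y:np.array((238+(x+.5)/4-.5,152+(y+.5)/4-.5))
P=lambda a,b,z:onz(c,*W(a,b),z)[:2]
ang=lambda v:np.arctan2(v[1],v[0])
l=P(323,465,10)-P(322,402,10); print("line",ang(l))
e=P(500,460,10)-P(142,468,10); print("edge -90",ang(e)-np.pi/2)
s1=P(180,437,10);s2=P(466,430,10);s3=P(164,20,10);s4=P(464,17,10)
print("screws",ang(s2-s1)-np.pi/2,ang(s1-s3),ang(s2-s4),"ctr",(s1+s2+s3+s4)/4)
a=P(303,404,92);b=P(370,396,92);d=P(293,322,92);f=P(360,317,92)
print("red end edge",ang(b-a)-np.pi/2,"sides",ang(a-d),ang(b-f),"wid",np.hypot(*(b-a)),"end mid",(a+b)/2)
for q in[(358,157),(438,252),(405,362),(208,303),(241,185)]:
    w=P(*q,66)-[481.5,-184.5]; print("nut",w,np.hypot(*w),np.degrees(ang(w)))
E
python3 m.py
```

```text
line -2.7476742729746935
edge -90 -2.745325055115357
screws -2.742847509632079 -2.744749681605027 -2.739403140159733 ctr [ 481.04783113 -185.17855285]
red end edge -2.6448267050684366 sides -2.648444863839453 -2.6348931102902275 wid 11.853640724294843 end mid [ 466.69513071 -192.80075077]
nut [23.63389469  2.05001137] 23.722637387462097 4.957445492838226
nut [ 12.58078476 -18.61709593] 22.46936594663899 -55.95054286072428
nut [ -9.37395254 -20.92592891] 22.92957668355542 -114.13041023792942
nut [-12.36411006  18.05153445] 21.879879196232846 124.40857025734269
nut [10.80749818 20.31788628] 23.013442153801346 61.99057740958973
```

Stem is now about +0.10 rad (line −2.744, red −2.643). That's inside tolerance but I want it nearer zero, so I'll regrip and turn a bit more.

```bash
python3 -m jog '[0.5,2.4,3.7,40,-4,0.5,0,0,40,0,0.5,0,0,40,0,0.5,0,0,0,0]'; python3 -m jog '[0.5,0,0,0,0]'
```

```text
time: 8.05
tool_pos: [482.7, -185.4, 121.3]
tcp_rot: [3.123, -0.015, 0.453]
contact_force: [-0.4, 0.7, 0.5]
grip_width: 56.4
time: 8.15
tool_pos: [482.5, -185.3, 121.0]
tcp_rot: [3.125, -0.014, 0.453]
contact_force: [0.7, -0.9, -0.2]
grip_width: 48.6
```

```bash
python3 -m jog '[0.5,-2,-0.5,14,0,0.5,0,0,13,0,0.5,0,0,0,0]'; python3 -m jog '[1,0,0,0,0,1,0,0,0,0,1,0,0,0,0,1,0,0,0,0,1,0,0,0,0]'; python3 -m jog '[1,0,0,0,0,1,0,0,0,0]'
```

```text
time: 8.45
tool_pos: [482.8, -186.9, 96.7]
tcp_rot: [3.12, -0.017, 0.454]
contact_force: [-0.4, 1.2, -0.7]
grip_width: 46.0
time: 8.95
tool_pos: [482.5, -183.7, 99.4]
tcp_rot: [3.126, -0.018, 0.453]
contact_force: [0.5, 4.2, -1.0]
grip_width: 11.8
time: 9.15
tool_pos: [482.5, -183.7, 99.4]
tcp_rot: [3.125, -0.018, 0.455]
contact_force: [-0.4, 0.1, -3.1]
grip_width: 11.8
```

Width 11.8 mm now, so the grip is flush and the bar is at yaw ≈0.455 (line 0.397). I'll turn a little further.

```bash
python3 -m jog '[1,0,0,0,3,1,0,0,0,0]'; python3 -c "
from plant import *;o=get_obs();print(o['moment'],o['tau'][5],o['tcp_rot'])"
```

```text
time: 9.35
tool_pos: [482.5, -183.8, 99.4]
tcp_rot: [3.126, -0.019, 0.402]
contact_force: [0.1, 0.4, -2.4]
grip_width: 11.9
[0.23194602 0.13716289 0.2934084 ] 0.7516865618526936 [ 3.12572145 -0.01875494  0.40150324]
```

```bash
python3 -m jog '[0,0,0,0,0,0,0,0,0,0,0,0,0,-40,0,0,0,0,-50,0,0,0,0,-50,0]'; python3 -m jog '[0,0,0,0,0]';python3 - <<'E'
from h import *
o=get_obs();print(o["tool_pos"],o["tcp_rot"]); c=calibration("wrist")
p,d=capture("wrist"); np.savez("w6.npz",**c); q=proj(c,(481.5,-184.5,70)); cv2.imwrite("pics/w6.png",p[:,:,::-1])
u,v=int(q[0])-80,int(q[1])-70; print(u,v); crop(0,u,v,u+160,v+140,5,"w6c.png",p[:, :])
E
```

```text
time: 9.85
tool_pos: [476.4, -181.9, 237.2]
tcp_rot: [3.137, -0.01, 0.404]
contact_force: [2.0, -1.4, -0.3]
grip_width: 47.3
time: 9.95
tool_pos: [479.1, -183.4, 244.0]
tcp_rot: [3.127, -0.018, 0.404]
contact_force: [-0.2, -0.1, -0.5]
grip_width: 55.7
[ 479.11350135 -183.4038632   244.03979343] [ 3.12679705 -0.01775325  0.40420035]
237 154
```

View pics/w6c.png

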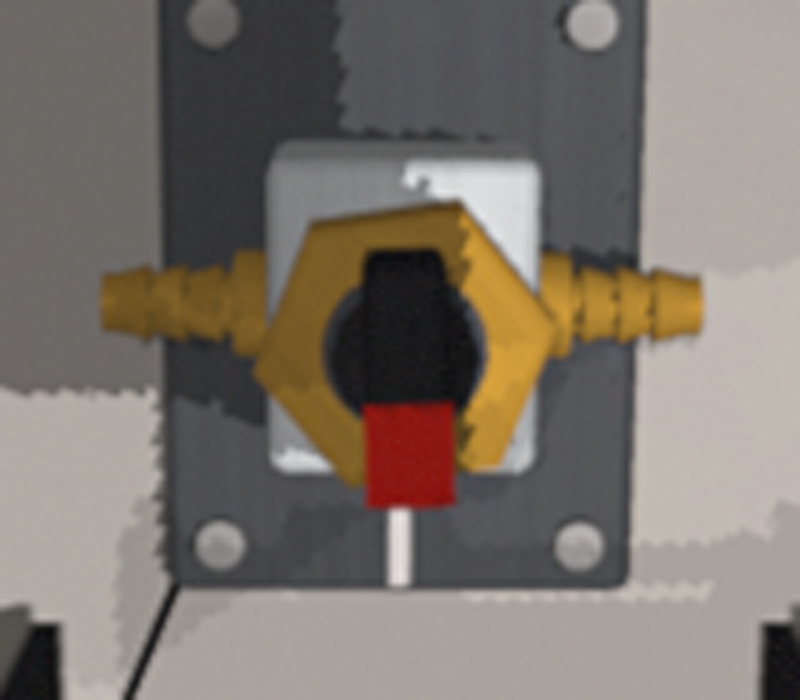

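The handle now points along the line (red end centre 411,508; line 400,550). Now the numbers, including the nut's orientation.

Run:
```python
from fit import *
c=dict(np.load("w6.npz"))
W=lambda x,y:np.array((237+(x+.5)/5-.5,154+(y+.5)/5-.5))
P=lambda a,b,z:onz(c,*W(a,b),z)[:2]
ang=lambda v:np.arctan2(v[1],v[0])
s1=P(221,545,10);s2=P(579,545,10);s3=P(213,21,10);s4=P(592,23,10)
print("screws",ang(s2-s1)-np.pi/2,ang(s4-s3)-np.pi/2,ang(s1-s3),ang(s2-s4),"ctr",(s1+s2+s3+s4)/4)
a=P(368,507,92);b=P(455,506,92);d=P(364,404,92);f=P(454,404,92)
print("red",ang(b-a)-np.pi/2,ang(f-d)-np.pi/2,ang(a-d),ang(b-f),(a+b)/2)
pts=[(458,203),(556,328),(497,470),(352,487),(255,370),(313,222)]
N=np.array([P(*q,66) for q in pts]); print(N)
from scipy.optimize import least_squares
def r(p):
    k=np.arange(6)*-np.pi/3; return np.r_[N[:,0]-p[0]-p[3]*np.cos(p[2]+k),N[:,1]-p[1]-p[3]*np.sin(p[2]+k)]
s=least_squares(r,[481,-185,.1,23],loss="soft_l1"); print(s.x[:2],np.degrees(ang(N[0]-s.x[:2])),s.x[2:],np.round(s.fun,1))
```

```text
screws -2.7411789002742593 -2.7427884723669385 -2.7420559251039167 -2.743131859218653 ctr [ 480.94037341 -185.17210519]
red -2.7289984531184803 -2.740170850809168 -2.7040507521486785 -2.722596684459471 [ 466.273859   -192.03012209]
[[ 504.81453483 -183.35006486]
 [ 493.42624949 -204.17932185]
 [ 470.0444098  -204.86911241]
 [ 459.0670264  -185.76630652]
 [ 470.05461988 -165.46706528]
 [ 493.90876111 -164.89123985]]
[ 481.86640797 -184.79104898] 3.593062369761101 [1.92629936e-02 2.28897701e+01] [ 0.1 -0.3 -0.8  0.1  0.   1.   1.   0.2 -0.  -0.5 -0.3 -0.1]
```

Stem ≈ +0.02 rad; nut corner angle ≈ 1.1° mod 60; axis (481.6,−184.9). For the nut I'll grip at yaw 3.16, which leaves about 5 rad of clockwise travel.

```bash
for i in 1 2 3; do python3 -m jog '[0,0,0,0,-8.5,0,0,0,0,-8.5,0,0,0,0,-8.5,0,0,0,0,-8.5,0,0,0,0,-8.5]'; done;  python3 -m jog '[0,0,0,0,-8.5,0,0,0,0,-8.5,0,0,0,0,-8.5,0,0,0,0,0]'
```

```text
time: 10.5
tool_pos: [475.5, -181.8, 235.3]
tcp_rot: [3.132, -0.004, 1.159]
contact_force: [-0.3, -0.3, 0.1]
grip_width: 91.3
time: 11.0
tool_pos: [472.3, -180.5, 227.1]
tcp_rot: [3.14, -0.006, 1.909]
contact_force: [0.4, -0.4, 0.7]
grip_width: 91.8
time: 11.5
tool_pos: [469.0, -179.0, 218.9]
tcp_rot: [3.136, -0.017, 2.659]
contact_force: [0.2, -0.2, 0.3]
grip_width: 91.6
time: 11.9
tool_pos: [466.4, -177.9, 212.6]
tcp_rot: [3.125, -0.022, 3.11]
contact_force: [-0.3, -0.7, -0.7]
grip_width: 92.0
```

```bash
python3 -m jog '[0,-15,-7,30,-2.5,0,0,0,30,0,0,0,0,20,0,0,0,0,0,0]'
python3 - <<'E'
from h import *
o=get_obs();print(o["tool_pos"],o["tcp_rot"]); c=calibration("wrist")
p,d=capture("wrist"); np.savez("w7.npz",**c); cv2.imwrite("pics/w7.png",p[:,:,::-1])
t=np.array([481.6,-184.9,66])
for k in range(6):
    a=.0193+k*np.pi/3; print(np.round(proj(c,t+[22.9*np.cos(a),22.9*np.sin(a),0])))
E
```

```text
time: 12.3
tool_pos: [478.8, -183.7, 127.0]
tcp_rot: [3.123, -0.024, 3.14]
contact_force: [0.2, 0.3, 0.1]
grip_width: 91.7
[ 478.79112673 -183.68469771  126.96015888] [ 3.12255174 -0.02351433  3.13989632]
[315. 322.]
[355. 299.]
[355. 254.]
[313. 231.]
[271. 256.]
[274. 302.]
```

View pics/w7.png

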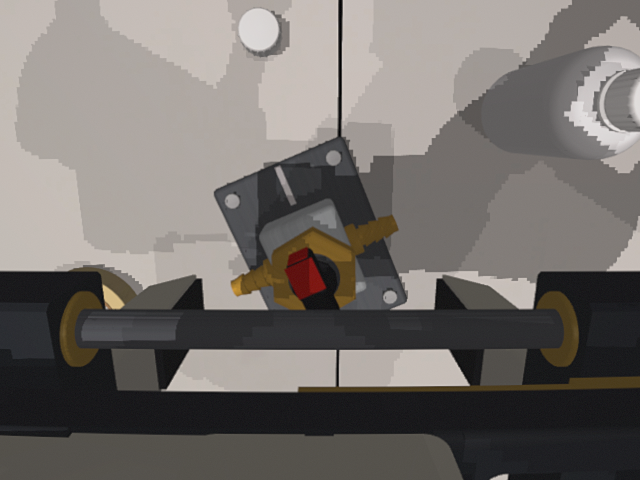

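The nut's top corner is at (313,230) with its side flats vertical, matching the prediction. Descending around it.

```bash
python3 -m jog '[0.3,-2.8,-1.2,18,-1.2,0.3,0,0,18,0,0.3,0,0,0,0]'; python3 -m jog '[0.3,0,0,0,0]'
```

```text
time: 12.65
tool_pos: [483.0, -185.5, 94.1]
tcp_rot: [3.125, -0.018, -3.127]
contact_force: [0.6, -0.1, 0.4]
grip_width: 72.9
time: 12.75
tool_pos: [483.5, -185.8, 95.2]
tcp_rot: [3.126, -0.017, -3.128]
contact_force: [0.1, -0.7, -0.0]
grip_width: 65.8
```

```bash
python3 -m jog '[0.3,1.8,0.9,12,-0.4,0.3,0.3,0.2,13,0]'; python3 -m jog '[0.4,0,0,0,0]'
```

```text
time: 12.95
tool_pos: [483.0, -185.4, 72.8]
tcp_rot: [3.13, -0.01, -3.122]
contact_force: [-0.4, -0.7, -0.8]
grip_width: 64.4
time: 13.05
tool_pos: [482.3, -185.1, 72.1]
tcp_rot: [3.129, -0.011, -3.122]
contact_force: [0.0, 0.4, 0.8]
grip_width: 60.1
```

```bash
python3 -m jog '[1,0.7,0,2,0,1,0,0,0,0,1,0,0,0,0,1,0,0,0,0]'; python3 -m jog '[1,0,0,0,0,1,0,0,0,0]'; python3 -c "
from plant import *;o=get_obs();print(o['moment'],o['tau'][5],o['joint_positions'],o['contact_force'])"
```

```text
time: 13.45
tool_pos: [482.1, -185.0, 71.2]
tcp_rot: [3.13, -0.01, -3.122]
contact_force: [0.3, -1.2, -6.8]
grip_width: 39.4
time: 13.65
tool_pos: [482.0, -185.0, 71.2]
tcp_rot: [3.13, -0.01, -3.122]
contact_force: [1.0, -0.2, -2.0]
grip_width: 40.1
[-0.03259679 -0.10876525  0.10190169] 0.05336971138603985 [-0.51798689  0.55141138  1.75768     0.00691857  0.84699305 -2.11327453] [ 1.02684447 -0.23108034 -1.97910982]
```

Flush on the flats (40.1 mm). Running the nut down, watching the torque.

```bash
cat > s.sh <<'E'
python3 -c "
from plant import *;o=get_obs();print('M',o['moment'].round(3),'F',o['contact_force'].round(1),'yaw',round(o['tcp_rot'][2],3),'q6',round(o['joint_positions'][5],3),'z',round(o['tool_pos'][2],1))"
E
python3 -m jog '[1,0,0,0.2,8,1,0,0,0.2,8]'|grep -E 'pos|width'; sh s.sh;python3 -m jog '[1,0,0,0.2,8,1,0,0,0.2,8]'|grep -E 'pos|width'; sh s.sh
```

```text
tool_pos: [482.0, -185.3, 70.7]
grip_width: 39.7
M [-0.123 -0.027  0.144] F [ 1.1 -0.4 -2.7] yaw 2.876 q6 -1.827 z 70.7
tool_pos: [481.9, -185.7, 70.2]
grip_width: 39.9
M [-0.072 -0.073  0.104] F [-0.2 -0.7 -2.5] yaw 2.585 q6 -1.536 z 70.2
```

```bash
for i in 1 2; do :; done; python3 -m jog '[1,0,0,0.2,8,1,0,0,0.2,8]'|grep -E 'pos|width'; sh s.sh;python3 -m jog '[1,0,0,0.2,8]'|grep -E 'pos|width'; sh s.sh; python3 -m jog '[1,0,0,0.2,8]'|grep -E 'pos|width'; sh s.sh
```

```text
tool_pos: [481.7, -185.9, 69.8]
grip_width: 40.4
M [-0.017 -0.062  0.137] F [-0.9 -0.5 -3.6] yaw 2.294 q6 -1.245 z 69.8
tool_pos: [481.6, -186.1, 69.5]
grip_width: 39.6
M [-0.032 -0.084  0.152] F [-1.1 -0.2 -2.7] yaw 2.148 q6 -1.1 z 69.5
tool_pos: [481.4, -186.1, 69.3]
grip_width: 39.9
M [-0.    -0.154  0.104] F [-0.2 -1.  -2.3] yaw 2.003 q6 -0.954 z 69.3
```

```bash
python3 -m jog '[1,0,0,0.2,8]'|grep -E 'pos'; sh s.sh;python3 -m jog '[1,0,0,0.2,8]'|grep -E 'pos'; sh s.sh; python3 -m jog '[1,0,0,0.2,8]'|grep -E 'pos'; sh s.sh; python3 -m jog '[1,0,0,0.2,8]'|grep -E 'pos'; sh s.sh
```

```text
tool_pos: [481.3, -186.2, 69.1]
M [-0.085 -0.155  0.193] F [-1.5 -0.8 -3. ] yaw 1.857 q6 -0.809 z 69.1
tool_pos: [481.1, -186.3, 68.9]
M [-0.089 -0.193  0.076] F [-0.8 -0.1 -1.9] yaw 1.712 q6 -0.663 z 68.9
tool_pos: [481.0, -186.3, 68.6]
M [-0.105 -0.184  0.118] F [-1.4 -0.4 -2.4] yaw 1.566 q6 -0.518 z 68.6
tool_pos: [480.8, -186.3, 68.4]
M [-0.069 -0.203  0.15 ] F [-1.7  1.3 -1.4] yaw 1.421 q6 -0.372 z 68.4
```

```bash
python3 -m jog '[1,0,0,0.15,8]'|grep -E 'pos'; sh s.sh;python3 -m jog '[1,0,0,0.15,8]'|grep -E 'pos'; sh s.sh; python3 -m jog '[1,0,0,0.15,8]'|grep -E 'pos'; sh s.sh; python3 -m jog '[1,0,0,0.1,8]'|grep -E 'pos'; sh s.sh
```

```text
tool_pos: [480.6, -186.3, 68.2]
M [-0.166 -0.283  0.097] F [-1.6  0.9 -3.1] yaw 1.275 q6 -0.227 z 68.2
tool_pos: [480.5, -186.3, 67.9]
M [-0.127 -0.283  0.092] F [-1.3  0.4 -2.7] yaw 1.13 q6 -0.081 z 67.9
tool_pos: [480.3, -186.2, 67.7]
M [-0.133 -0.229  0.115] F [-0.6  1.3 -2.5] yaw 0.984 q6 0.064 z 67.7
tool_pos: [480.2, -186.1, 67.6]
M [-0.188 -0.229  0.167] F [-0.9  1.4 -2.8] yaw 0.839 q6 0.21 z 67.6
```

```bash
python3 -m jog '[1,0,0,0.1,8]'|grep -E 'pos'; sh s.sh;python3 -m jog '[1,0,0,0.1,8]'|grep -E 'pos'; sh s.sh; python3 -m jog '[1,0,0,0.1,8]'|grep -E 'pos'; sh s.sh; python3 -m jog '[1,0,0,0.1,8]'|grep -E 'pos'; sh s.sh
```

```text
tool_pos: [480.0, -186.0, 67.4]
M [-0.272 -0.152  0.219] F [-1.7  0.6 -1.6] yaw 0.694 q6 0.355 z 67.4
tool_pos: [479.9, -185.9, 67.3]
M [-0.171 -0.156  0.318] F [-0.7  1.4 -1.9] yaw 0.549 q6 0.5 z 67.3
tool_pos: [479.8, -185.7, 67.2]
M [-0.134 -0.127  0.41 ] F [-0.6  1.7 -2.7] yaw 0.404 q6 0.645 z 67.2
tool_pos: [479.7, -185.6, 67.1]
M [-0.139 -0.077  0.49 ] F [ 0.4  1.6 -2.5] yaw 0.26 q6 0.79 z 67.1
```

Touched at q6≈0.25 and the torque is climbing. Smaller steps now.

```bash
python3 -m jog '[1,0,0,0,4]'|grep -E 'pos'; sh s.sh;python3 -m jog '[1,0,0,0,3]'|grep -E 'pos'; sh s.sh
```

```text
tool_pos: [479.7, -185.4, 67.1]
M [-0.23  -0.166  0.565] F [ 0.6  1.3 -4.6] yaw 0.186 q6 0.864 z 67.1
tool_pos: [479.7, -185.4, 67.0]
M [-0.215 -0.054  0.556] F [-0.1  1.7 -3.1] yaw 0.133 q6 0.919 z 67.0
```

```bash
python3 - <<'E'
from h import *
c=calibration("wrist");p,d=capture("wrist"); np.savez("w8.npz",**c); crop(0,200,180,440,360,3.3,"w8c.png",p)
p,d=capture("side"); crop(0,250,220,370,320,6,"s8c.png",p)
E
sh s.sh
```

```text
M [-0.258 -0.087  0.327] F [ 0.5  1.1 -2.8] yaw 0.135 q6 0.917 z 67.0
```

View pics/w8c.png

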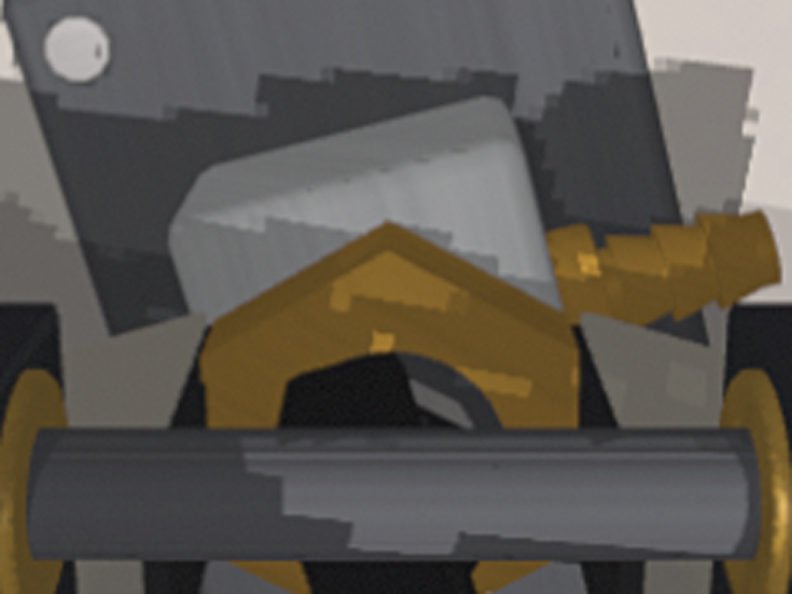

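View pics/s8c.png

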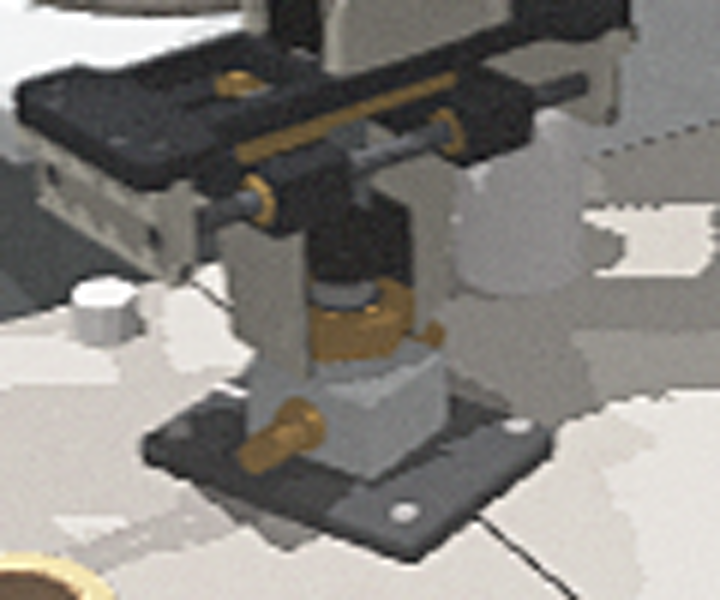

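Reading 0.556 while turning and 0.327 at rest. I'll turn a little further for clamp margin while staying below stem creep.

```bash
python3 -m jog '[1,0,0,0,4]'|grep -E 'pos'; sh s.sh;python3 -m jog '[1,0,0,0,2]'|grep -E 'width'; sh s.sh
```

```text
tool_pos: [479.6, -185.3, 67.0]
M [-0.111 -0.03   0.608] F [-0.4  1.9 -2.5] yaw 0.067 q6 0.985 z 67.0
grip_width: 39.9
M [-0.152 -0.12   0.604] F [ 0.4  1.4 -1.9] yaw 0.032 q6 1.02 z 66.9
```

At the stated limit of about 0.6, so I'm stopping there. Release, raise and look.

```bash
python3 -m jog '[0,0,0,0,0,0,0,0,0,0,0,0,0,0,0,0,0,0,0,0,0,0,0,0,0]'; python3 -m jog '[0,1,0,-30,0,0,1,0,-40,0,0,1,0,-50,0,0,0,0,-40,0,0,0,0,0,0]'
python3 - <<'E'
from h import *
o=get_obs();print(o["tool_pos"],o["tcp_rot"]); c=calibration("wrist")
p,d=capture("wrist"); np.savez("w9.npz",**c); q=proj(c,(481.5,-184.5,70)); cv2.imwrite("pics/w9.png",p[:,:,::-1])
u,v=int(q[0])-80,int(q[1])-70; print(u,v); crop(0,u,v,u+160,v+140,5,"w9c.png",p)
E
```

```text
time: 16.65
tool_pos: [480.1, -185.8, 67.9]
tcp_rot: [-3.132, 0.013, 0.036]
contact_force: [0.3, -0.8, -0.6]
grip_width: 75.4
time: 17.15
tool_pos: [484.7, -187.1, 232.7]
tcp_rot: [-3.13, 0.016, 0.037]
contact_force: [0.4, 0.1, -0.4]
grip_width: 92.2
[ 484.74189982 -187.06905181  232.6617752 ] [-3.12998622  0.01634338  0.03684736]
237 157
```

View pics/w9c.png

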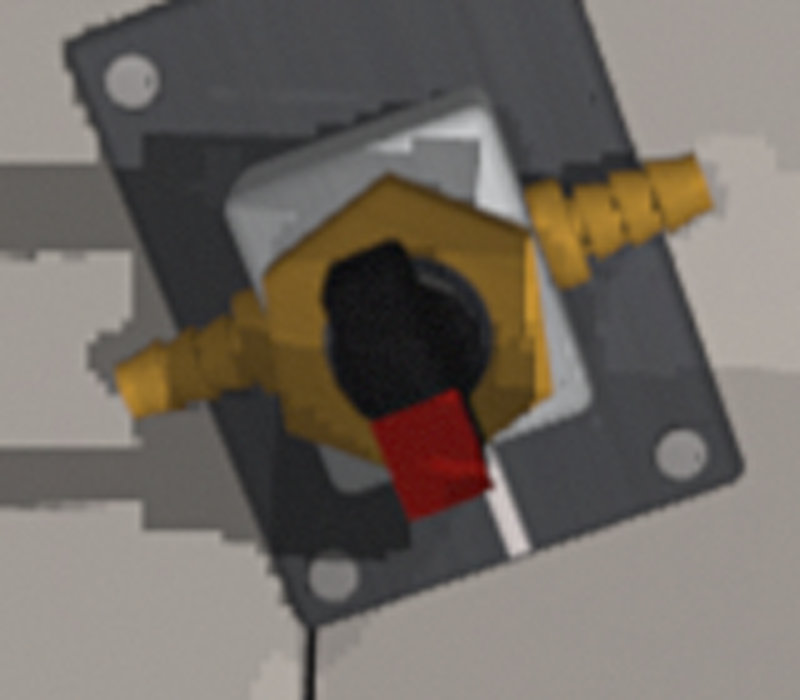

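Run:
```python
from fit import *
c=dict(np.load("w9.npz"))
W=lambda x,y:np.array((237+(x+.5)/5-.5,157+(y+.5)/5-.5))
P=lambda a,b,z:onz(c,*W(a,b),z)[:2]
ang=lambda v:np.arctan2(v[1],v[0])
s1=P(333,575,10);s2=P(682,453,10);s3=P(131,81,10)
print("screws",ang(s2-s1)-np.pi/2,ang(s1-s3),"line",ang(P(518,555,10)-P(492,455,10)),"edge",ang(P(742,475,10)-P(310,627,10))-np.pi/2)
a=P(413,519,92);b=P(492,487,92);d=P(373,421,92);f=P(457,391,92)
print("red",ang(b-a)-np.pi/2,ang(f-d)-np.pi/2,ang(a-d),ang(b-f),(a+b)/2, ang((a+b)/2-[481.3,-184.9]))
for q in[(390,175),(530,235),(550,392),(263,272)]:
    w=P(*q,61)-[481.5,-184.8]; print("nut",np.hypot(*w),np.degrees(ang(w)))
```

```text
screws -2.7473813520017036 -2.7430423430559148 line -2.850181691889774 edge -2.743249598869744
red -2.6982610300736036 -2.7468414601947835 -2.733199114667565 -2.7599239601019008 [ 466.44600463 -191.8844718 ] -2.7020611741238554
nut 23.999214180165698 7.820573556052478
nut 23.385098704250275 -47.23755660128165
nut 22.541583169588982 -109.01533624491853
nut 22.948984755169036 67.12234578298094
```

The handle is still on the line (stem ≈ +0.01). The nut angle reads a few degrees off the tool's final yaw, so I'll check whether it backed off or only rocked in the jaws.

Run:
```python
import cv2,numpy as np
p=cv2.imread("pics/w9.png")[185:265,280:355].astype(float)
p=np.clip((p/255)**.6*255*1.2,0,255).astype('u1')
cv2.imwrite("pics/w9d.png",cv2.resize(p,None,fx=7.4,fy=7.4,interpolation=cv2.INTER_CUBIC))
```

```text
(no output)
```

View pics/w9d.png

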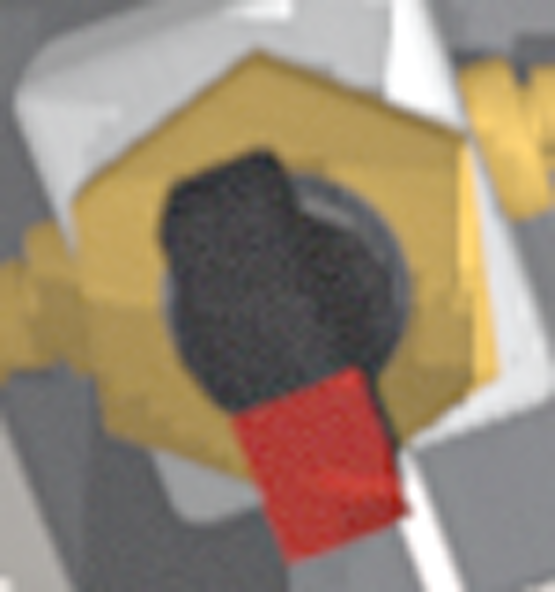

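Run:
```python
from fit import *
c=dict(np.load("w9.npz"))
W=lambda x,y:np.array((280+(x+.5)/7.4-.5,185+(y+.5)/7.4-.5))
P=lambda a,b,z:onz(c,*W(a,b),z)[:2]
dg=lambda v:np.degrees(np.arctan2(v[1],v[0]))%60
for z in(61,63):
  C=[P(*q,z) for q in[(78,195),(258,55),(460,138),(474,388),(108,430)]]
  print([round(dg(C[i]-C[j]),1) for i,j in((0,1),(1,2),(2,3),(4,0),(0,2),(1,3))],[round(np.hypot(*(C[i]-C[j])),1) for i,j in((0,1),(1,2),(2,3),(4,0))], [np.round(dg(q-np.array([481.5,-184.8])),1) for q in C])
print(np.degrees(.032)%60)
```

```text
[np.float64(10.2), np.float64(9.7), np.float64(6.1), np.float64(8.3), np.float64(40.9), np.float64(34.9)] [np.float64(22.4), np.float64(21.2), np.float64(25.2), np.float64(24.0)] [np.float64(6.3), np.float64(8.2), np.float64(14.3), np.float64(5.0), np.float64(10.9)]
[np.float64(10.2), np.float64(9.7), np.float64(6.1), np.float64(8.3), np.float64(40.9), np.float64(34.9)] [np.float64(22.3), np.float64(21.1), np.float64(25.1), np.float64(23.9)] [np.float64(5.1), np.float64(8.0), np.float64(15.1), np.float64(6.2), np.float64(10.0)]
1.8334649444186344
```

The nut lies about 6.7° counterclockwise of the tool's last angle. I'll regrip it flush at yaw 0.148 and check the torque again.

```bash
python3 -m jog '[0.3,-3,-2.2,40,-3.3,0.3,0,0,40,-3.2,0.3,0,0,30,0,0.3,0,0,0,0,0.3,0,0,0,0]'
```

```text
time: 17.7
tool_pos: [476.3, -182.0, 114.1]
tcp_rot: [-3.123, 0.021, 0.155]
contact_force: [0.1, -0.3, 0.6]
grip_width: 64.9
```

```bash
python3 -m jog '[0.3,4.7,3.7,10,0,0.3,0,0,10,0,0.3,0,0,0,0]'; python3 -m jog '[0.3,0,0,0,0]'
```

```text
time: 18.0
tool_pos: [482.8, -185.6, 94.7]
tcp_rot: [-3.126, 0.018, 0.155]
contact_force: [-0.7, -0.4, -0.6]
grip_width: 63.8
time: 18.1
tool_pos: [483.1, -185.8, 95.0]
tcp_rot: [-3.126, 0.017, 0.155]
contact_force: [1.2, -0.0, 0.4]
grip_width: 64.6
```

```bash
python3 -m jog '[0.3,-1.5,-1,12,0,0.3,0,0,11,0,0.4,0,0,0,0]'; python3 -m jog '[1,0,0,2,0,1,0,0,0,0,1,0,0,0,0,1,0,0,0,0,1,0,0,0,0]'; sh s.sh
```

```text
time: 18.4
tool_pos: [482.1, -185.3, 72.8]
tcp_rot: [-3.129, 0.014, 0.155]
contact_force: [-0.7, 0.2, -0.1]
grip_width: 60.3
time: 18.9
tool_pos: [482.5, -184.9, 71.4]
tcp_rot: [-3.128, 0.014, 0.156]
contact_force: [0.2, 0.4, -3.2]
grip_width: 39.8
M [-0.09   0.094  0.085] F [ 0.2  0.4 -3.2] yaw 0.156 q6 0.898 z 71.4
```

```bash
python3 -m jog '[1,0,0,0,0]'|grep width; sh s.sh; python3 -m jog '[1,0,0,0,3]'|grep width; sh s.sh;  python3 -m jog '[1,0,0,0,3]'|grep width; sh s.sh
```

```text
grip_width: 39.4
M [0.043 0.075 0.063] F [ 1.3  0.3 -2.9] yaw 0.156 q6 0.898 z 71.4
grip_width: 39.5
M [-0.054  0.1    0.493] F [ 1.9 -0.1 -3.2] yaw 0.103 q6 0.951 z 71.4
grip_width: 39.5
M [0.043 0.009 0.564] F [ 0.7  0.3 -3. ] yaw 0.05 q6 1.005 z 71.4
```

The torque rises straight to 0.49 and then 0.56, so the nut hadn't backed off; the lag was finger flex. One more small nudge.

```bash
python3 -m jog '[1,0,0,0,2.5]'|grep width; sh s.sh; python3 -m jog '[1,0,0,0,1.5]'|grep width; sh s.sh
```

```text
grip_width: 40.1
M [0.09  0.009 0.599] F [-0.   0.7 -2.6] yaw 0.006 q6 1.049 z 71.3
grip_width: 39.9
M [0.054 0.003 0.663] F [ 0.2  1.1 -1.7] yaw -0.021 q6 1.076 z 71.3
```

Stopping at about 0.63 (two readings of 0.60 and 0.66). Release, raise and check again.

```bash
python3 -m jog '[0,0,0,0,0,0,0,0,0,0,0,0,0,0,0,0,0,0,0,0,0,0,0,0,0]'; python3 -m jog '[0,1,0,-30,0,0,1,0,-40,0,0,1,0,-50,0,0,0,0,-40,0,0,0,0,0,0]'
python3 - <<'E'
from h import *
o=get_obs();print(o["tool_pos"],o["tcp_rot"]); c=calibration("wrist")
p,d=capture("wrist"); np.savez("w10.npz",**c); q=proj(c,(481.5,-184.5,70)); cv2.imwrite("pics/w10.png",p[:,:,::-1])
u,v=int(q[0])-80,int(q[1])-70; print(u,v); p=np.clip((p/255.)**.6*280,0,255).astype('u1'); crop(0,u,v,u+160,v+140,5,"w10c.png",p)
p,d=capture("scene"); cv2.imwrite("pics/sc10.png",p[:,:,::-1])
E
```

```text
time: 19.9
tool_pos: [483.1, -185.8, 72.2]
tcp_rot: [-3.133, 0.014, -0.021]
contact_force: [0.4, -0.2, -0.1]
grip_width: 75.2
time: 20.4
tool_pos: [487.9, -187.3, 237.0]
tcp_rot: [-3.131, 0.018, -0.021]
contact_force: [-0.2, -0.2, -0.5]
grip_width: 92.0
[ 487.87374645 -187.26477532  236.96141157] [-3.13117929  0.01750349 -0.02146781]
237 159
```

View pics/w10c.png

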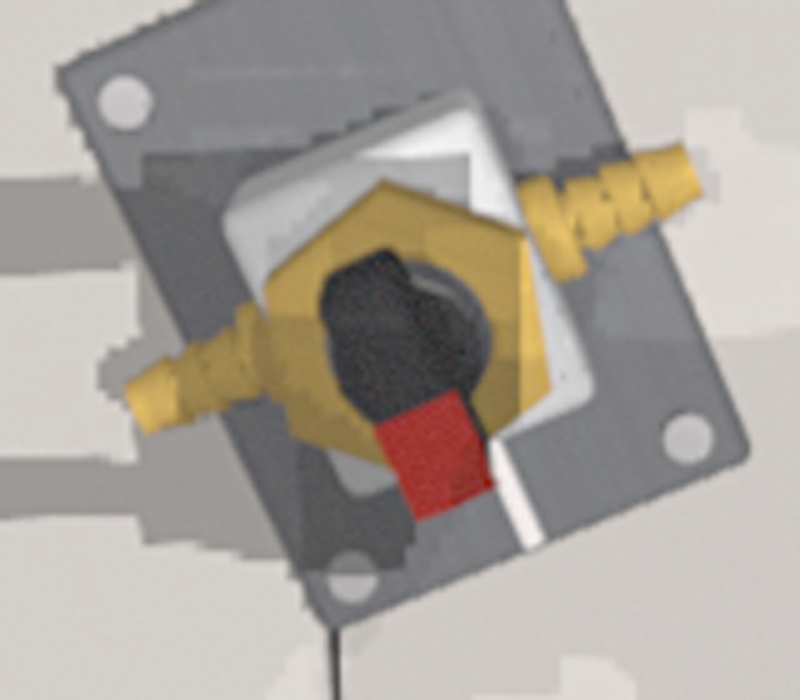

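View pics/sc10.png

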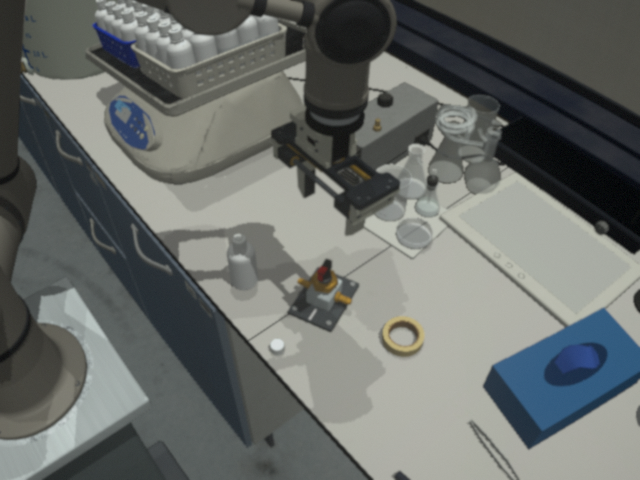

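Run:
```python
from fit import *
c=dict(np.load("w10.npz"))
W=lambda x,y:np.array((237+(x+.5)/5-.5,159+(y+.5)/5-.5))
P=lambda a,b,z:onz(c,*W(a,b),z)[:2]
ang=lambda v:np.arctan2(v[1],v[0])
s1=P(352,576,10);s2=P(689,438,10);s3=P(125,102,10)
print("plate",ang(s2-s1)-np.pi/2,ang(s1-s3))
a=P(417,521,92);b=P(495,487,92);d=P(376,424,92);f=P(459,391,92)
print("red",ang(b-a)-np.pi/2,ang(f-d)-np.pi/2,ang(a-d),ang(b-f),ang((a+b)/2-[481.3,-184.9]))
```

```text
plate -2.750790718713608 -2.7434777398693533
red -2.7289109799494855 -2.768360236526985 -2.779804931590682 -2.809559943737342 -2.726203682077767
```

Stem ≈ −0.02 rad and the nut is tight. The bottle, tape and cap are at the same pixels as at the start, and the gripper is clear. Handing in.

```bash
python3 -c "
from plant import *
print(close_job()); print(get_obs()['time'])"
```

```text
the job is handed in; nothing more can be done
None
the job is handed in; nothing more can be done
```

The handle is on the white line and the jam nut is tight against the lock washer. The job was handed in at about 20.5 s of the 72 s; no verdict was reported.

- **Handle:** I turned it from about +1.22 rad to about +0.02 rad in two grips; the first grip left it at +0.10. The last wrist picture puts it at −0.02 rad. Single edge readings scatter between +0.02 and −0.06, all inside the 0.14 limit.
- **Nut:** I ran it down about 2.3 rad before it touched the washer, then tightened until the torque while turning read about 0.6 N m. The picture then showed the nut about 0.1 rad behind the tool. When I regripped it, the torque rose at once to 0.49 and then 0.56 N m, so the lag came from finger flex and the nut had not loosened. I took it a little further, to readings of 0.60 and 0.66 N m. The last reading is slightly over the 0.6 N m where the stem may begin to creep, and the handle may have shifted by a couple of hundredths of a rad. The clamp force itself could not be measured.
- **Other checks:** The bottle, tape roll and cap look unmoved in the last scene picture, and the open gripper was well clear of everything. Early on, one finger brushed the handle with about 6 N while I was centring, because the tool had drifted a few millimetres; I corrected this before gripping.

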